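# Switch on the bakery counter

## Robot

A 6-joint arm with a two-finger parallel gripper is mounted at the origin on the work surface. World frame = base frame: x ahead of the robot, y to its left, z up, the work surface at z = 0. Lengths are in m, angles in degrees, forces in N, time in s.
With the tool pointing down it reaches from about 0.325 to 1 m from the base axis. Payload 5.1 kg.
Tool frame: the origin (TCP) lies at the very end of the fingers, on their centre line; the grasp point (between the pads) lies 19 mm behind it; z points along the fingers, y is the line along which they close (so a half turn about z gives the same grasp; the last joint's range is limited). The gripper opens to 85 mm and grips with 20 to 120 N. Pads are 22 mm wide; open, the fingers measure 114 mm over their backs; the gripper's body (76 mm by 85 mm) begins 54 mm behind the grasp point. The pads swing forward as they close: fully open they stand 13 mm farther back than shut.
Start: joints at [-76.639, 7.093, 94.555, -0, 78.352, -4.733], TCP at [0.202, -0.618, 0.231] pointing down, gripper open.
Joint ranges: [-149.61, 149.61], [-58.7, 133.49], [1.44, 155.28], [-77.14, 257.14], [18.33, 153.61], [-166.67, 166.67]. Speed limits (degrees/s): [147.25, 147.25, 180, 180, 180, 180].

## Interface

Orientations are given as [roll, pitch, yaw] about the fixed x, y, z axes, in that order (R = Rz(yaw) Ry(pitch) Rx(roll)).
In Python, from plant import r gives the robot as it stands.
- The arm moves only by the shell command python3 -m creep 'ROWS'. ROWS is text: rows parted by semicolons, each of 7 numbers parted by spaces: the opening, from 0 (shut) to 1 (fully open), then the shift along the tool's x, y, z in cm, then the turn, a rotation vector about the tool's x, y, z in degrees. A call has 1 to 20 rows; each row shifts and turns the commanded pose from where the row before left it, along the tool's axes as they then stand; what a row does not reach is not made up. A row lasts 1/10 s, in which the tool goes at most 50 mm and 8.59 degrees, less where a joint would pass 70% of its speed; a pose out of reach is approached as far as the arm can. A call is refused whole if a number of a shift passes 5 or a number of a turn 8.59, either way. A call with a gripper value outside its range is refused whole. The fingers move at their own pace and stop on an object; the grip force is fixed at half the most. Time passes only in rows, so rows that do not move let the fingers close. It gives the time, the measured TCP pose, the force, the opening and the grip force at its end, in the units of the state.
- r.read_state(): the state, without advancing time (a new reading comes with each control period).
- r.grab_frame(name): name is "scene" or "top"; returns a dict with "image" (400x640x3 uint8, blue, green, red), "range_z" (400x640 float32, m along the optical axis (not along the pixel's ray), 0 where there is no reading), "fx", "fy", "cx", "cy" (pixels), "dist" ([k1, k2, p1, p2, k3] as OpenCV has them; the pictures are not rectified), "T" (4x4, takes a point from camera to world coordinates). Camera axes: x right, y up, looking along -z (the intrinsics and any distortion apply to the point x, -y, -z); pixel columns grow to the right and rows downward; lengths in m; the calibration is good to about 2 mm. A picture is of the moment at which its call begins.
- r.job_done(): hands the job in; it is judged then, once.
The state is a dict: "t": time; "qpos": joint angles; "joint_velocities": joint speeds; "tau": joint torques, N m; "ee_pos": TCP position; "eef_rot": TCP orientation; "contact_force": force on the tool from outside, world axes, zero at the start; "wrist_torque": the same for the moment, N m; "gripper_width": finger opening in m; "grasp_force": force on a finger pad.
Only numpy, scipy, OpenCV 4.12 (cv2) and the standard library are available. Lean on these libraries where they do the work, as an engineer would, in place of code of your own. Each camera call takes 0.05 s, during which the arm holds its last target. There are 200 camera calls.

## Task

Switch on the bakery counter for the morning: with a fingertip, gently press the power box's long bar key fully in, then the warming plate's round key, then the lamp's square key, in that order. Only touch the keys: do not pick up or shift the appliances or anything else on the counter, and leave the bread roll where it lies.

Things in the scene. Friction and masses are not known exactly. Their poses are not given: they have to be found in the camera images.
- power_box: plain grey plastic power box, 130 (x) x 140 (y) x 55 mm high, 0.8 kg, loose on the counter; two round white flush sockets on the far (+x) half of its top. Origin: centre of its underside; z up, its front faces -x. Hard pushes (over 25 N) harm it.
- bar_key_top (a point): centre of the top of the long white bar-shaped key, 28 (x) x 64 (y) mm, on the power box, at x = -20, y = 0 mm of the box. The top is level and stands 16 mm above the 55 mm high top of its housing; pushed straight down it goes in 9 mm and stays, its top then 7 mm proud.
- bar_key (a joint): travel of the power box's long bar key in m: 0 (to 0.0005) standing out (off), 0.009 fully pushed in (on). Slides at a steady push of about 3 to 4 N, then stops; the soft cap above gives up to 5 mm more at 2.5 N per mm (0.4 mm per N) and recovers. The key stays in when left, no spring back. A force stop of 6 to 8 N at 20 to 30 mm/s seats it.
- warming_plate: low steel warming plate on four rubber feet, 220 (x) x 180 (y) x 60 mm high, 2 kg, loose on the counter, with a dark 2 mm heating sheet over its far part, on which a bread roll lies, 70 mm or more from the centre of the key. Origin: centre of its underside; z up, front faces -x. Hard pushes (over 25 N) harm it.
- round_key_top (a point): centre of the top of the round white key, 36 mm across, on the near edge of the warming plate, at x = -83, y = 0 mm of the plate. The top is level and stands 16 mm above the 60 mm high top of its housing; pushed straight down it goes in 9 mm and stays, its top then 7 mm proud.
- round_key (a joint): travel of the warming plate's round key in m: 0 (to 0.0005) standing out (off), 0.009 fully pushed in (on). Slides at a steady push of about 3 to 4 N, then stops; the soft cap above gives up to 5 mm more at 2.5 N per mm (0.4 mm per N) and recovers. The key stays in when left, no spring back. A force stop of 6 to 8 N at 20 to 30 mm/s seats it.
- lamp: counter lamp, 1.3 kg, loose: dark steel base 170 (x) x 130 (y) x 45 mm high; a thin brass post at x = 65 mm (120 mm from the key) rises to 270 mm and bends away to a dark shade, 84 mm across, 215 to 270 mm up, at x = 112 mm. Origin: centre of its underside; z up, front faces -x. Hard pushes (over 25 N) harm it.
- square_key_top (a point): centre of the top of the square white key, 32 x 32 mm, on the near part of the lamp's base, at x = -55, y = 0 mm of the base. The top is level and stands 16 mm above the 45 mm high top of its housing; pushed straight down it goes in 9 mm and stays, its top then 7 mm proud.
- square_key (a joint): travel of the lamp's square key in m: 0 (to 0.0005) standing out (off), 0.009 fully pushed in (on). Slides at a steady push of about 3 to 4 N, then stops; the soft cap above gives up to 5 mm more at 2.5 N per mm (0.4 mm per N) and recovers. The key stays in when left, no spring back. A force stop of 6 to 8 N at 20 to 30 mm/s seats it.
- loaf: golden bread roll, 150 mm long along y of the plate, 68 mm wide and high, lying on the warming plate; stays there. Origin: centre of its underside
- bell: small domed steel counter bell, 72 mm across, 43 mm high, near the robot; leave alone. Origin: centre of its underside
- jam_jar: jam jar with brass-coloured cap, 56 mm across, 65 mm high, near the robot; leave alone. Origin: centre of its underside
- mug: white mug, 76 mm across, 85 mm high, at the back; leave alone. Origin: centre of its underside
- card_stand: blank price card on a wire with a round 60 mm steel foot, 153 mm high, at the back; leave alone. Origin: centre of its underside
- tongs: flat steel pastry tongs, about 180 mm long, 16 mm high, lying at the back; leave alone. Origin: centre of their underside
- cake_box: cardboard cake box, 80 x 100 x 70 mm high, at the back; leave alone. Origin: centre of its underside

How it is judged (in metres and radians):
On the way, in this order (a step that is already met when the one before it is completed fails the run):
1. the power box's bar key is pressed in while the other two still stand out (value of joint bar_key above 0.006 m and value of joint each of round_key, square_key below 0.003 m), for 0.1 s.
2. the warming plate's round key is pressed in next, while the lamp's key still stands out (value of joint each of bar_key, round_key above 0.006 m and value of joint square_key below 0.003 m), for 0.1 s.
3. the lamp's square key is pressed in last (value of joint each of bar_key, round_key, square_key above 0.006 m), for 0.1 s.
At the end, for the whole second after the job is handed in: all three keys are pressed in (at least 6 of their 9 mm), the appliances are at rest, and appliances and bystanders are within 20 mm of where they began (all of step 3 and linear speed of each of power_box, warming_plate, lamp below 0.02 m/s and distance of each of power_box, warming_plate, lamp, loaf, bell, jam_jar, mug, card_stand, tongs, cake_box from where it was at the start of the episode below 0.02 m); the robot touches nothing.
It fails at once if an appliance or its key is pushed with more than 25 N (contact force between any of the fingers, the arm and power_box above 25 N or contact force between any of the fingers, the arm and warming_plate above 25 N or contact force between any of the fingers, the arm and lamp above 25 N).
It fails at once if an appliance is shifted or lifted by more than 20 mm or tipped (distance of any of power_box, warming_plate, lamp from where it was at the start of the episode above 0.02 m or angle between any of power_box, warming_plate, lamp's own z axis and vertical above 0.15 rad).
It fails at once if the bread roll or another bystander is moved by more than 20 mm or tipped (distance of any of loaf, bell, jam_jar, mug, card_stand, tongs, cake_box from where it was at the start of the episode above 0.02 m or angle between any of loaf, bell, jam_jar, mug, card_stand, tongs, cake_box's own z axis and vertical above 0.3 rad).
It also fails if it takes over 53 s, if anything falls off the work surface, if the arm or the gripper's body presses on something with over 40 N, if the wrist force passes 120 N, or if a joint passes its speed limit or range.

## Working session

There is one attempt and no reset: what is moved stays moved. The work goes in short steps, Python scripts to look and compute and a shell command to move; the robot and the scene stay as the last step left them, time stands still between calls to the robot, and variables do not carry over. Pictures are saved under pics/ and viewed, at most 10 in all, crops included, and the job is handed in when it is done.

```bash
mkdir -p pics; ls
python3 - <<'E'
from plant import r
import cv2,pickle,numpy as np
d={}
for n in("scene","top"):
    f=r.grab_frame(n); d[n]=f; cv2.imwrite(f"pics/{n}0.png",f["image"])
    print(n,f["fx"],f["fy"],f["cx"],f["cy"],f["dist"],np.round(f["T"],3).tolist(),(f["range_z"]>0).mean())
pickle.dump(d,open("f0.pkl","wb"))
s=r.read_state();print(s)
E
```

```text
pics
scene 387.1836859230411 387.1836859230411 319.7068412948389 203.74947401110413 [-0.00722297  0.          0.          0.          0.        ] [[-0.438, -0.55, 0.711, 1.247], [0.899, -0.255, 0.357, 0.342], [-0.015, 0.795, 0.606, 0.644], [0.0, 0.0, 0.0, 1.0]] 0.99590234375
top 377.2022766855707 377.2022766855707 313.1015148180993 199.2060432112859 [-0.06232003  0.          0.          0.          0.        ] [[0.008, 0.981, -0.192, 0.397], [-1.0, 0.004, -0.02, 0.0], [-0.019, 0.192, 0.981, 1.06], [0.0, 0.0, 0.0, 1.0]] 0.99602734375
{'t': 0.1, 'qpos': array([-7.66381173e+01,  7.13052581e+00,  9.46271554e+01,  1.24865094e-03,
        7.83511255e+01, -4.73216276e+00]), 'joint_velocities': array([-0.03447919, -0.01106524, -0.05966412, -0.0073081 , -0.04338518,
       -0.01657986]), 'tau': array([ 1.73004405e-04, -4.24928176e+01, -3.66655684e+01, -1.87568467e-04,
        3.93098773e-03, -2.16726391e-05]), 'ee_pos': array([ 0.20172991, -0.6173204 ,  0.23015801]), 'eef_rot': array([-1.79891665e+02, -1.01946155e-02,  1.80937825e+01]), 'contact_force': array([-1.11465885,  0.48634894,  0.52178221]), 'wrist_torque': array([-0.04149559, -0.02106267,  0.03455198]), 'grasp_force': 0.0, 'gripper_width': 0.08509843823322227}
```

View pics/scene0.png

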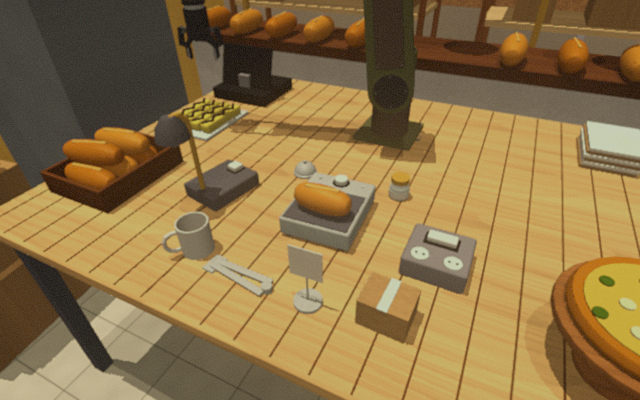

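View pics/top0.png

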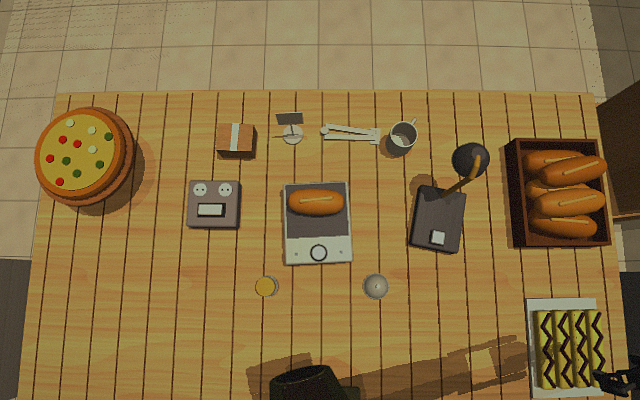

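The top view shows the bar key at about (211,210), the round key at (319,252) and the square key at (437,238). In the scene view they sit at about (444,239), (341,180) and (234,167).

```bash
cat > h.py <<'E'
import cv2,numpy as np
def ray(f,px):
    K=np.array([[f["fx"],0,f["cx"]],[0,f["fy"],f["cy"]],[0,0,1]])
    p=cv2.undistortPoints(np.float64([[px]]),K,np.array(f["dist"],float))[0,0]
    T=np.array(f["T"]); return T[:3,3],T[:3,:3]@np.array([p[0],-p[1],-1])
def plane(f,px,z):
    o,d=ray(f,px); return o+d*(z-o[2])/d[2]
def tri(f,a,g,b):
    o1,d1=ray(f,a);o2,d2=ray(g,b)
    s=np.linalg.lstsq(np.c_[d1,-d2],o2-o1,rcond=None)[0]
    p,q=o1+s[0]*d1,o2+s[1]*d2; return (p+q)/2,np.linalg.norm(p-q)
E
python3 - <<'E'
import pickle,cv2,numpy as np
from h import *
d=pickle.load(open("f0.pkl","rb"))
S={"bar":((211,210),(444,239),.071),"round":((319,252),(341,180),.076),"square":((437,238),(234,167),.061)}
rows=[]
for k,(a,b,z) in S.items():
    c={}
    for n,s in(("top",a),("scene",b)):
        f=d[n]; g=cv2.cvtColor(f["image"],cv2.COLOR_BGR2GRAY)
        w=g[s[1]-2:s[1]+3,s[0]-2:s[0]+3]; m=(g>np.median(w)-25).astype(np.uint8)
        l=cv2.connectedComponentsWithStats(m,connectivity=4)
        i=l[1][s[1],s[0]]; c[n]=l[3][i]
        rz=f["range_z"][l[1]==i]
        o,dd=ray(f,c[n]); print(k,n,l[2][i],c[n].round(1),"med",np.median(w),"range pt",(o+dd*np.median(rz)).round(4),"plane",plane(f,c[n],z).round(4), "minrect",cv2.minAreaRect(cv2.findNonZero((l[1]==i).astype(np.uint8))))
    print(" tri",*tri(d["top"],c["top"],d["scene"],c["scene"]))
t=d["top"]["image"];s=d["scene"]["image"]
cr=[cv2.resize(im[y-25:y+25,x-32:x+32],(256,200),interpolation=0) for v,im in((0,t),(1,s)) for (x,y) in [S[k][v] for k in S]]
cv2.imwrite("pics/crops.png",np.vstack([np.hstack(cr[:3]),np.hstack(cr[3:])]))
E
```

```text
bar top [198 205  24  10 207] [209.8 209. ] med 165.0 range pt [0.5634 0.2981 0.0709] plane [0.5634 0.2981 0.071 ] minrect ((209.5, 209.5), (9.0, 23.0), 90.0)
bar scene [428 230  30  15 237] [442.8 236.7] med 199.0 range pt [0.5665 0.3003 0.0698] plane [0.5679 0.3004 0.071 ] minrect ((442.87738037109375, 236.6792449951172), (29.532522201538086, 7.966912746429443), 15.945395469665527)
 tri [0.56391336 0.29964838 0.0674232 ] 0.001016648515185515
round top [312 246  13  13 129] [318.3 252.3] med 166.0 range pt [0.4503 0.006  0.0753] plane [0.4502 0.006  0.076 ] minrect ((318.0, 252.0), (12.0, 12.0), 90.0)
round scene [310 173  38  13 243] [328.4 178.4] med 199.0 range pt [ 0.4565 -0.0272  0.0653] plane [ 0.4711 -0.0204  0.076 ] minrect ((328.4716796875, 179.15093994140625), (36.92163848876953, 11.554301261901855), 2.4895529747009277)
 tri [ 0.45728675 -0.0088169   0.07054419] 0.032649529809411694
square top [432 231  12  13 119] [437.8 237.1] med 165.0 range pt [ 0.4923 -0.3103  0.0613] plane [ 0.4923 -0.3104  0.061 ] minrect ((438.19232177734375, 237.03846740722656), (11.766969680786133, 10.59027099609375), 11.309932708740234)
square scene [229 160  14   8  69] [235.  163.8] med 192.0 range pt [ 0.4926 -0.3095  0.0597] plane [ 0.4942 -0.308   0.061 ] minrect ((235.10293579101562, 163.8382110595703), (6.6884446144104, 12.690895080566406), 59.03623962402344)
 tri [ 0.49223661 -0.31038733  0.05941668] 0.0010259179239907371
```

View pics/crops.png

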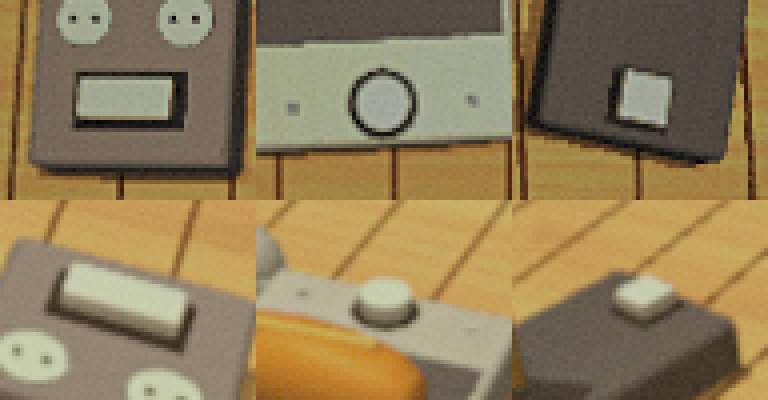

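Both views agree on the keys: bar (0.564, 0.298, 0.071), round (0.450, 0.006, 0.076) and square (0.492, -0.310, 0.061). Next I shut the gripper, turn to yaw 0 and move towards the bar key. That path stays at z 0.23, on the base side of the lamp.

```bash
python3 -m creep '0 0 0 0 0 0 6; 0 0 0 0 0 0 6; 0 0 0 0 0 0 6.1; 0 1 -2.5 0 0 0 0; 0 1.6 -4 0 0 0 0; 0 1.6 -4 0 0 0 0; 0 1.6 -4 0 0 0 0; 0 1.6 -4 0 0 0 0; 0 1.6 -4 0 0 0 0; 0 1.6 -4 0 0 0 0; 0 1.6 -4 0 0 0 0; 0 1.6 -4 0 0 0 0; 0 1.6 -4 0 0 0 0; 0 1.6 -4 0 0 0 0; 0 1.6 -4 0 0 0 0; 0 1.6 -4 0 0 0 0; 0 1.6 -4 0 0 0 0; 0 1.6 -4 0 0 0 0; 0 1.6 -4 0 0 0 0'
```

```text
t: 2.0
ee_pos: [0.452, 0.009, 0.231]
eef_rot: [180.0, -0.0, 0.0]
contact_force: [0.6, 0.1, 0.3]
gripper_width: -0.0
grasp_force: 0.0
```

```bash
python3 -m creep '0 1.6 -4.1 0 0 0 0; 0 1.6 -4.1 0 0 0 0; 0 1.6 -4.1 0 0 0 0; 0 1.6 -4.1 0 0 0 0; 0 1.6 -4.1 0 0 0 0; 0 1.6 -4.1 0 0 0 0; 0 1.6 -4.3 0 0 0 0; 0 0 0 3 0 0 0; 0 0 0 4 0 0 0; 0 0 0 4 0 0 0; 0 0 0 2 0 0 0; 0 0 0 1 0 0 0; 0 0 0 0 0 0 0; 0 0 0 0 0 0 0'
python3 - <<'E'
from plant import r
import cv2,numpy as np
f=r.grab_frame("scene");g=r.grab_frame("top");print(r.read_state()["contact_force"],r.read_state()["ee_pos"])
a=cv2.resize(f["image"][180:280,380:500],None,fx=3,fy=3);b=cv2.resize(g["image"][150:250,150:270],None,fx=3,fy=3)
cv2.imwrite("pics/bar1.png",np.hstack([a,b]))
E
```

```text
t: 3.4
ee_pos: [0.5647, 0.2964, 0.0926]
eef_rot: [-180.0, -0.1, -0.0]
contact_force: [-0.7, 0.3, -0.2]
gripper_width: -0.0001
grasp_force: 0.0
[0.79199575 0.20273349 0.58411016] [0.56529902 0.29663564 0.09366332]
```

View pics/bar1.png

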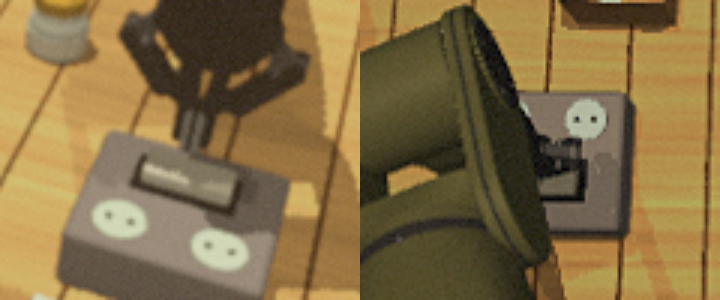

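The shut fingertip hangs over the bar key. I lower it in 2.5 mm rows and read the force as it goes.

```bash
python3 -m creep '0 0 0.1 0.25 0 0 0; 0 0 0 0.25 0 0 0; 0 0 0 0.25 0 0 0; 0 0 0 0.25 0 0 0; 0 0 0 0.25 0 0 0; 0 0 0 0.25 0 0 0; 0 0 0 0.25 0 0 0; 0 0 0 0.25 0 0 0; 0 0 0 0.25 0 0 0'; python3 -m creep '0 0 0 0.25 0 0 0; 0 0 0 0.25 0 0 0;0 0 0 0 0 0 0'
```

```text
t: 4.4
ee_pos: [0.564, 0.2951, 0.0689]
eef_rot: [180.0, 0.0, -0.0]
contact_force: [-1.6, -0.9, 2.9]
gripper_width: -0.0002
grasp_force: 1.4
t: 4.7
ee_pos: [0.564, 0.2951, 0.0637]
eef_rot: [-180.0, -0.0, -0.0]
contact_force: [-0.8, -0.4, 2.1]
gripper_width: 0.0
grasp_force: 1.1
```

```bash
python3 -m creep '0 0 0 0.2 0 0 0; 0 0 0 0.1 0 0 0'; python3 -m creep '0 0 0 0.1 0 0 0;0 0 0 0 0 0 0'
```

```text
t: 4.9
ee_pos: [0.5641, 0.2952, 0.0609]
eef_rot: [-180.0, -0.0, -0.0]
contact_force: [-0.9, -0.5, 2.9]
gripper_width: 0.0002
grasp_force: 1.4
t: 5.1
ee_pos: [0.5641, 0.2952, 0.0602]
eef_rot: [-180.0, -0.0, -0.0]
contact_force: [-1.9, -0.2, 4.4]
gripper_width: 0.0001
grasp_force: 2.3
```

```bash
python3 -m creep '0 0 0 0.1 0 0 0;0 0 0 0 0 0 0'; python3 -m creep '0 0 0 0.1 0 0 0;0 0 0 0 0 0 0'
```

```text
t: 5.3
ee_pos: [0.5641, 0.2952, 0.0594]
eef_rot: [-180.0, -0.0, -0.0]
contact_force: [-3.1, -0.9, 6.6]
gripper_width: 0.0002
grasp_force: 3.2
t: 5.5
ee_pos: [0.5641, 0.2952, 0.0588]
eef_rot: [-180.0, -0.0, -0.0]
contact_force: [-3.4, -1.2, 8.1]
gripper_width: 0.0
grasp_force: 4.0
```

The force climbs at the soft cap's rate up to 8 N, so the bar key is seated. I lift and move over the round key.

```bash
python3 -m creep '0 0 0 -0.5 0 0 0; 0 0 0 -2 0 0 0; 0 0 0 -4 0 0 0; 0 0 0 -4 0 0 0; 0 0 0 -3 0 0 0; 0 -1.4 3.6 0 0 0 0; 0 -1.4 3.6 0 0 0 0; 0 -1.4 3.6 0 0 0 0; 0 -1.4 3.6 0 0 0 0; 0 -1.4 3.6 0 0 0 0; 0 -1.4 3.6 0 0 0 0; 0 -1.4 3.6 0 0 0 0; 0 -1.6 3.7 0 0 0 0; 0 0 0 0 0 0 0; 0 0 0 2 0 0 0; 0 0 0 3 0 0 0; 0 0 0 2.5 0 0 0; 0 0 0 1 0 0 0; 0 0 0 0 0 0 0; 0 0 0 0 0 0 0'
python3 - <<'E'
from plant import r
import cv2,numpy as np
from h import *
f=r.grab_frame("scene");g=r.grab_frame("top");print(r.read_state()["contact_force"],r.read_state()["ee_pos"])
for u,v in((435,234),(443,237),(450,239)):
    o,d=ray(f,(u,v)); print((o+d*f["range_z"][v,u]).round(4))
a=cv2.resize(f["image"][120:280,280:500],None,fx=3,fy=3)
cv2.imwrite("pics/round1.png",a)
E
```

```text
t: 7.5
ee_pos: [0.4507, 0.0063, 0.1087]
eef_rot: [180.0, -0.1, 0.0]
contact_force: [0.5, -0.0, -0.1]
gripper_width: 0.0002
grasp_force: 0.0
[-0.42236624  0.11991821  0.17731612] [0.45117645 0.00615367 0.10948389]
[0.5586 0.2823 0.0645]
[0.5568 0.3002 0.0608]
[0.5565 0.3154 0.0606]
```

View pics/round1.png

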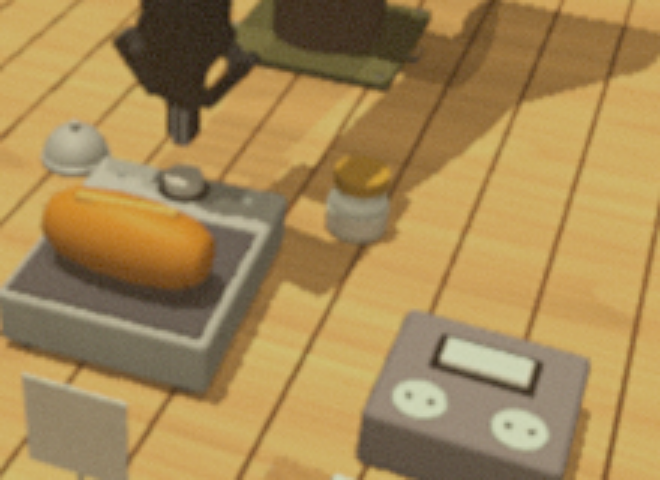

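The bar key now sits low in its recess, with its top at about 0.061. The fingertip is centred above the round key, so I press that next.

```bash
python3 -m creep '0 0 0 1 0 0 0; 0 0 0 0.5 0 0 0; 0 0 0 0.25 0 0 0; 0 0 0 0.25 0 0 0; 0 0 0 0.25 0 0 0; 0 0 0 0.25 0 0 0; 0 0 0 0.25 0 0 0; 0 0 0 0.25 0 0 0; 0 0 0 0.25 0 0 0'; python3 -m creep '0 0 0 0.25 0 0 0; 0 0 0 0.25 0 0 0;0 0 0 0 0 0 0'; python3 -m creep '0 0 0 0.2 0 0 0; 0 0 0 0 0 0 0'
```

```text
t: 8.5
ee_pos: [0.4499, 0.0061, 0.0752]
eef_rot: [-180.0, -0.0, -0.0]
contact_force: [0.2, 0.3, 0.7]
gripper_width: -0.0001
grasp_force: 0.5
t: 8.8
ee_pos: [0.45, 0.0061, 0.0702]
eef_rot: [180.0, -0.0, -0.0]
contact_force: [-0.7, 1.2, 2.5]
gripper_width: 0.0001
grasp_force: 1.0
t: 9.0
ee_pos: [0.45, 0.0061, 0.0683]
eef_rot: [180.0, -0.0, -0.0]
contact_force: [-0.2, 0.1, 2.0]
gripper_width: -0.0001
grasp_force: 1.1
```

```bash
python3 -m creep '0 0 0 0.2 0 0 0; 0 0 0 0 0 0 0'; python3 -m creep '0 0 0 0.2 0 0 0; 0 0 0 0 0 0 0'
```

```text
t: 9.2
ee_pos: [0.4501, 0.0061, 0.0662]
eef_rot: [-180.0, -0.0, -0.0]
contact_force: [-0.4, 0.1, 2.3]
gripper_width: -0.0001
grasp_force: 1.1
t: 9.4
ee_pos: [0.4502, 0.0061, 0.0647]
eef_rot: [180.0, -0.0, -0.0]
contact_force: [-1.5, -0.2, 6.0]
gripper_width: -0.0001
grasp_force: 2.9
```

```bash
python3 -m creep '0 0 0 0.1 0 0 0; 0 0 0 0 0 0 0'; python3 -m creep '0 0 0 -0.5 0 0 0; 0 0 0 -2 0 0 0; 0 0 0 -4 0 0 0; 0 0 0 -3 0 0 0; 0 0 0 -2 0 0 0; 0 0.5 3.9 0 0 0 0; 0 0.5 3.9 0 0 0 0; 0 0.5 3.9 0 0 0 0; 0 0.5 3.9 0 0 0 0; 0 0.5 4 0 0 0 0; 0 0.5 4 0 0 0 0; 0 0.5 4 0 0 0 0; 0 0.7 4 0 0 0 0; 0 0 0 0 0 0 0; 0 0 0 2 0 0 0; 0 0 0 3 0 0 0; 0 0 0 2.5 0 0 0; 0 0 0 1 0 0 0; 0 0 0 0 0 0 0; 0 0 0 0 0 0 0'
python3 - <<'E'
from plant import r
import cv2,numpy as np
f=r.grab_frame("scene");print(r.read_state()["contact_force"],r.read_state()["ee_pos"])
a=cv2.resize(f["image"][100:240,150:400],None,fx=3,fy=3)
cv2.imwrite("pics/sq1.png",a)
E
```

```text
t: 9.6
ee_pos: [0.4502, 0.0061, 0.064]
eef_rot: [180.0, -0.0, -0.0]
contact_force: [-2.0, 0.8, 8.2]
gripper_width: -0.0001
grasp_force: 3.7
t: 11.6
ee_pos: [0.4924, -0.3099, 0.0942]
eef_rot: [180.0, -0.1, 0.0]
contact_force: [0.9, 0.3, 1.6]
gripper_width: -0.0
grasp_force: 0.0
[-0.4048821  -0.51733143 -0.54159579] [ 0.49278245 -0.31025613  0.09493779]
```

View pics/sq1.png

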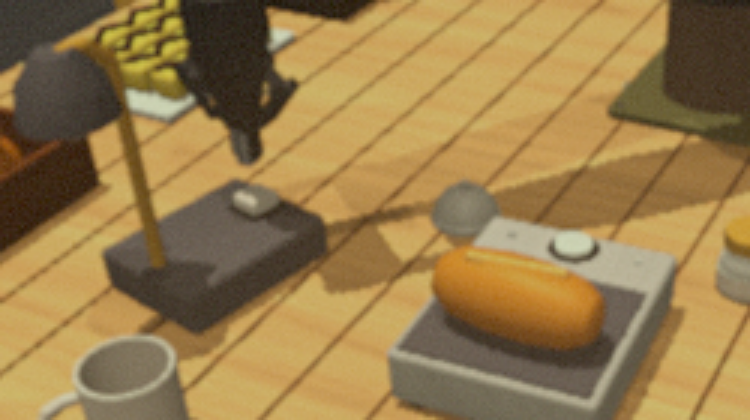

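The round key is in: its top now lies low in its ring, at about (342,181) in the full scene frame. The fingertip hangs over the square key, around (233,166), so I press that.

```bash
python3 -m creep '0 0 0 1 0 0 0; 0 0 0 0.5 0 0 0; 0 0 0 0.25 0 0 0; 0 0 0 0.25 0 0 0; 0 0 0 0.25 0 0 0; 0 0 0 0.25 0 0 0; 0 0 0 0.25 0 0 0; 0 0 0 0.25 0 0 0; 0 0 0 0.25 0 0 0'; python3 -m creep '0 0 0 0.25 0 0 0; 0 0 0 0.25 0 0 0;0 0 0 0 0 0 0'; python3 -m creep '0 0 0 0.2 0 0 0; 0 0 0 0 0 0 0'; python3 -m creep '0 0 0 0.2 0 0 0; 0 0 0 0 0 0 0'
```

```text
t: 12.55
ee_pos: [0.4919, -0.3099, 0.0606]
eef_rot: [180.0, -0.0, -0.0]
contact_force: [-1.0, -0.3, 0.3]
gripper_width: -0.0001
grasp_force: 0.2
t: 12.85
ee_pos: [0.4919, -0.3099, 0.0558]
eef_rot: [-180.0, -0.0, -0.0]
contact_force: [-0.3, 0.4, 1.7]
gripper_width: 0.0
grasp_force: 1.1
t: 13.05
ee_pos: [0.492, -0.31, 0.0538]
eef_rot: [180.0, -0.0, -0.0]
contact_force: [-0.5, 0.3, 3.2]
gripper_width: 0.0003
grasp_force: 1.2
t: 13.25
ee_pos: [0.492, -0.31, 0.0518]
eef_rot: [180.0, -0.0, -0.0]
contact_force: [0.1, -0.0, 3.1]
gripper_width: 0.0002
grasp_force: 1.2
```

```bash
python3 -m creep '0 0 0 0.2 0 0 0; 0 0 0 0 0 0 0'; python3 -m creep '0 0 0 0.1 0 0 0; 0 0 0 0 0 0 0'
```

```text
t: 13.45
ee_pos: [0.4921, -0.31, 0.0501]
eef_rot: [180.0, -0.0, -0.0]
contact_force: [-1.3, 0.6, 5.2]
gripper_width: 0.0001
grasp_force: 2.4
t: 13.65
ee_pos: [0.4921, -0.3101, 0.0494]
eef_rot: [180.0, -0.0, -0.0]
contact_force: [-1.7, 0.4, 6.3]
gripper_width: -0.0001
grasp_force: 3.2
```

```bash
python3 -m creep '0 0 0 0.1 0 0 0; 0 0 0 0 0 0 0'; python3 -m creep '0 0 0 -0.5 0 0 0; 0 0 0 -2 0 0 0; 0 0 0 -4 0 0 0; 0 0 0 -4 0 0 0; 0 0 0 -4 0 0 0; 0 -2 3 -2 0 0 0; 0 -3 3 0 0 0 0; 0 -3 3 0 0 0 0; 0 -3 3 0 0 0 0; 0 -2 3 0 0 0 0; 0 0 0 0 0 0 0; 0 0 0 0 0 0 0; 0 0 0 0 0 0 0'
python3 - <<'E'
from plant import r
import cv2,numpy as np
f=r.grab_frame("scene");g=r.grab_frame("top")
cv2.imwrite("pics/end.png",np.vstack([f["image"][90:290],g["image"][80:320]]))
E
```

```text
t: 13.85
ee_pos: [0.4921, -0.3101, 0.0487]
eef_rot: [180.0, -0.0, -0.0]
contact_force: [-2.6, 1.8, 7.9]
gripper_width: -0.0003
grasp_force: 4.0
t: 15.15
ee_pos: [0.3622, -0.4591, 0.2122]
eef_rot: [-179.9, 0.0, 0.0]
contact_force: [0.4, -0.5, -0.3]
gripper_width: 0.0001
grasp_force: 0.0
```

View pics/end.png

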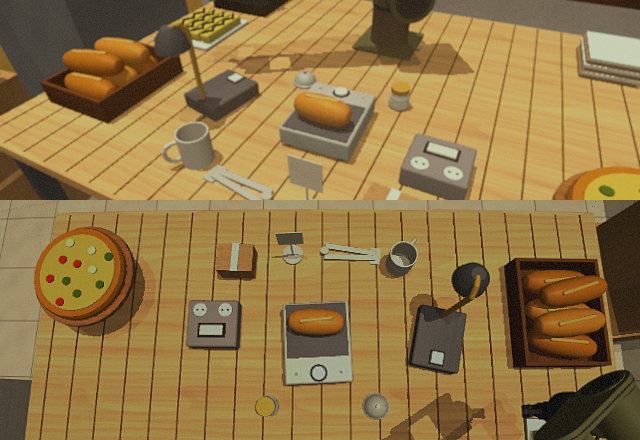

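Run:
```python
from plant import r
import numpy as np
from h import *
f=r.grab_frame("scene");g=r.grab_frame("top")
def at(f,c):
    u,v=c; z=np.median(f["range_z"][v-1:v+2,u-2:u+3]); o,d=ray(f,(u,v)); return (o+d*z).round(4)
print("bar",at(f,(443,239)),at(g,(210,209)))
print("round",at(f,(341,181)),at(g,(318,252)))
print("square",at(f,(234,167)),at(g,(438,237)))
```

```text
bar [0.5638 0.3016 0.0612] [0.5651 0.3003 0.0615]
round [0.4552 0.0092 0.0664] [0.4516 0.0069 0.066 ]
square [ 0.4961 -0.3121  0.0502] [ 0.4933 -0.3134  0.0528]
```

All three keys measure 9 to 10 mm lower in at least one view. Everything else is where it began, and the arm is clear.

```bash
python3 -c "
from plant import r
print(r.job_done())"
```

```text
the job is handed in; nothing more can be done
None
```

The bar, round and square keys were pressed fully in, in that order, with about 8 N each. Nothing else appears moved, the arm is clear, and the job was handed in at about 15 s; no verdict was returned.

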